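# Sort turned handles and knobs into the covered tray

### The arm

A 6-joint arm with a two-finger parallel gripper is mounted at the origin on the work surface. World frame = base frame: x ahead of the robot, y to its left, z up, the work surface at z = 0. Lengths are in m, angles in rad, forces in N, time in s.
With the tool pointing down it reaches from about 0.375 to 0.975 m from the base axis. Payload 3.8 kg.
Tool frame: the origin (TCP) lies midway between the tips of the shut fingers; the grasp point (between the pads) lies 19 mm behind it; x points along the fingers, y is the direction in which the jaws open and shut, and the axes are right-handed (so a half turn about x gives the same grasp; the last joint's range is limited). The gripper opens to 88 mm and grips with 3 to 60 N. Pads are 18 mm wide; open, the fingers measure 123 mm over their backs; the gripper's body (75 mm by 187 mm) begins 45 mm behind the grasp point.
Start: joints at [1.228, 0.264, 1.604, -0, 1.274, -0.037], TCP at [0.203, 0.644, 0.239] pointing down, gripper open.
Joint ranges: [-2.63, 2.63], [-0.94, 2.18], [0.31, 2.57], [-1.31, 4.45], [0, 2.66], [-2.55, 2.55]. Speed limits (rad/s): [2.57, 2.57, 3.14, 3.14, 3.14, 3.14].

### API

Orientations are given as a rotation vector (axis times angle).
In Python, from cell import manip, inverse_kinematics, cams, order gives the robot as it stands. Calls block until the motion is done:
- manip.move_pose(position, orientation): joint-space move of the TCP to a pose.
- manip.move_linear(position, rate=0.15, rot=None): straight line of the TCP; rot=None keeps the orientation; rate is the mean speed in m/s.
- manip.set_joints(angles): joint-space move.
- manip.set_gripper(opening, force=None): finger opening in m; force is the grip in N (None keeps the last); returns when the fingers have stopped.
- manip.dwell(seconds).
- inverse_kinematics(position, orientation): joint angles nearest the present ones, or None.
- manip.state(): the state.
- cams.capture(name): name is "scene" or "top" or "wrist"; returns a dict with "image" (400x640x3 uint8, blue, green, red), "z_map" (400x640 float32, m along the optical axis (not along the pixel's ray), 0 where there is no reading), "intrinsics" (3x3 intrinsics, pixels), "position" and "orientation" of the camera in the world; the wrist camera has in their place "T_tool_cam" (4x4, takes a point from camera to tool coordinates, whose origin is the TCP and whose axes are the tool frame's). Camera axes: x right, y down, z forward; pixel columns grow to the right and rows downward; lengths in m; the calibration is good to about 2 mm. A picture is of the moment at which its call begins: read the wrist's pose just before it.
A pose or a line that the arm cannot do raises manip.IKError and nothing moves.
- order.close_job(): hands the job in, once; it reports no verdict.
The state is a dict: "clock": time; "joint_pos": joint angles; "joint_velocities": joint speeds; "tau": joint torques, N m; "tool_pos": TCP position; "tcp_rot": TCP orientation; "contact_force": force on the tool from outside, world axes, zero at the start; "moment": the same for the moment, N m; "gripper_width": finger opening in m.
Only numpy, scipy, OpenCV 4.12 (cv2) and the standard library are available. Lean on these libraries where they do the work, as an engineer would, in place of code of your own. Each camera call takes 0.05 s, during which the arm holds its last target.

### The job

Sort the turned work into the two-bin tray: put both tool handles in the open bin, then squeeze the catch on the dust cover and, keeping it squeezed, slide the cover all the way over the handles until it locks at that end, and put both drawer knobs in the bin this uncovers. Leave everything else on the bench where it is.

Things in the scene. Friction and masses are not known exactly. Their poses are not given: they have to be found in the camera images.
- handle_a: turned wooden tool handle with brass ferrule, lying: 100 mm long, round barrel 26 mm in diameter over 78 mm (slimmer at its ends), then ferrule 18 mm in diameter over 22 mm, about 50 g. Origin on its axis at mid-length (13 mm above the bench when lying); x runs along it towards the ferrule
- handle_b: turned wooden tool handle with brass ferrule, lying: 100 mm long, round barrel 26 mm in diameter over 78 mm (slimmer at its ends), then ferrule 18 mm in diameter over 22 mm, about 50 g. Origin on its axis at mid-length (13 mm above the bench when lying); x runs along it towards the ferrule
- knob_a: turned wooden drawer knob, standing: foot 26 mm in diameter and a narrower neck, then a cap 36 mm in diameter from 19 to 29 mm above the foot with a rounded top, 34 mm tall in all, about 30 g. Origin: centre of its foot's underside; z towards the cap
- knob_b: turned wooden drawer knob, standing: foot 26 mm in diameter and a narrower neck, then a cap 36 mm in diameter from 19 to 29 mm above the foot with a rounded top, 34 mm tall in all, about 30 g. Origin: centre of its foot's underside; z towards the cap
- tray: fixed plywood tray, 140 mm (x) by 330 mm (y), walls 60 mm tall, walls and floor 5 mm thick; a 5 mm wall at y = 0 makes two bins 130 mm (x) by 157 mm (y) inside: handle bin at -y, knob bin at +y. Origin: centre of the underside; x points away from the robot, y to the robot's left. A steel lock bar, to 22 mm beyond the +x wall and 78 mm above the bench, runs behind it
- handle_bin (a point): centre of the inner floor of the handle bin (the one open at the start), 5 mm above the bench, 80 mm to tray -y of the tray's origin; axes as the tray's
- knob_bin (a point): centre of the inner floor of the knob bin (under the cover at the start), 5 mm above the bench, 80 mm to tray +y of the tray's origin; axes as the tray's
- cover (a joint): travel in m of the flat aluminium dust cover (130 x 158 x 4 mm, its underside 62 mm above the bench) along the tray: 0 = locked over the knob bin, 0.160 = end stop, over the handle bin; it grows towards tray -y. About 2 N of friction when unlocked; locked, it only has 2 to 3 mm of play
- tab (a joint): travel in m of the sprung lock tab on the cover: 0 = out (locks the cover at either end), 0.008 = squeezed home on its stop, towards tray -x. Spring 2 N at first, 5 N fully in. Its tongue clears the lock bar from about 0.006; keep it squeezed while sliding. Let go at the end stop it springs out to 0 and locks; let go on the way it stays partly in
- catch (a point): middle of the catch, on the cover's upper face (66 mm above the bench), moves with the cover; axes as the tray's. Two upright steel plates 8 mm thick (x), 26 mm wide (y), rise 34 mm above it: fixed post centred 18 mm to tray -x, lock tab 18 mm to tray +x. Over their outer faces 44 mm (-22 to +22), 36 mm (-22 to +14) when squeezed home
- tongue (a point): tip of the tab's tongue, behind the tray in the lock bar's notch; moves with the tab. The tongue is a 10 mm wide, 6 mm thick steel strip from the tab's foot along tray +x, 3 to 9 mm above the cover's upper face
- blank: square unturned wood blank, 110 x 26 x 26 mm, lying; not to be sorted. Origin: centre of underside, x along its length. Leave it alone
- drive_centre: small steel lathe centre, 28 mm across, 30 mm tall, standing point up; origin centre of underside. Leave it alone
- tin: small round steel tin, 34 mm across, 24 mm tall; origin centre of underside. Leave it alone
- turned_cup: open turned wooden cup, 72 mm across the rim, 85 mm tall; origin centre of underside. Leave it alone
- wax_jar: amber glass jar, 68 mm across, 80 mm tall; origin centre of underside. Leave it alone
- sanding_block: cork sanding block 100 x 60 x 35 mm; origin centre of underside. Leave it alone
- gouge: long turning gouge, 420 mm, 28 mm thick, lying on the bench at the robot's right; origin on its underside 20 mm behind the front of its wooden handle, x towards the steel blade. Leave it alone
Not all that is in view belongs to the job. What is shaped like the knob_b but turquoise or yellow is not meant.

How it is judged:
By the outcome, as a careful person would: the job done as asked, in the order asked, and still so for the second after the job is handed in, with the robot touching nothing.
It also fails if it takes over 72 s, if anything falls off the work surface, if the arm or the gripper's body presses on something with over 40 N, if the wrist force passes 120 N, or if a joint passes its speed limit or range.

## Working session

There is one attempt and no reset: what is moved stays moved. The work goes in short steps, each a Python script; the robot and the scene stay as the last script left them, time stands still between calls to the robot, and variables do not carry over. Pictures are saved under pics/ and viewed, and the job is handed in when it is done.

```bash
ls; mkdir -p pics; python3 - <<'E'
from cell import manip, cams
import cv2, numpy as np
s=manip.state(); print(s['clock'],s['tool_pos'],s['tcp_rot'],s['gripper_width'])
for n in ['scene','top','wrist']:
    c=cams.capture(n); cv2.imwrite(f'pics/{n}0.png',c['image']); np.savez(f'pics/{n}0.npz',**c)
    print(n,c['intrinsics'].tolist(),{k:np.round(c[k],4).tolist() for k in c if k in('position','orientation','T_tool_cam')})
print(manip.state()['clock'])
E
```

```text
pics
0.0 [0.20297852 0.64302294 0.23739934] [ 0.23830408  1.55784603 -0.24171969] 0.08826694255624604
scene [[386.4849951182987, 0.0, 316.9031247785911], [0.0, 386.4849951182987, 198.5206945424069], [0.0, 0.0, 1.0]] {'position': [1.0331, 0.599, 0.9382], 'orientation': [-0.9133, -2.5654, 1.0108]}
top [[400.9961934566262, 0.0, 326.0739421827395], [0.0, 400.9961934566262, 196.44548698940602], [0.0, 0.0, 1.0]] {'position': [0.4439, -0.0278, 1.2206], 'orientation': [-2.1419, 2.1912, -0.0901]}
wrist [[275.3234281114219, 0.0, 319.02243637479995], [0.0, 275.3234281114219, 198.04588193957926], [0.0, 0.0, 1.0]] {'T_tool_cam': [[0.0002, -0.2733, 0.9619, -0.1464], [1.0, -0.0008, -0.0005, 0.0003], [0.0009, 0.9619, 0.2733, -0.0695], [0.0, 0.0, 0.0, 1.0]]}
0.15
```

View pics/scene0.png

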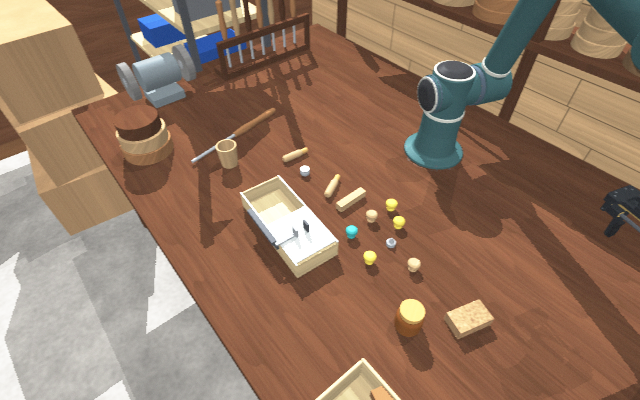

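View pics/top0.png

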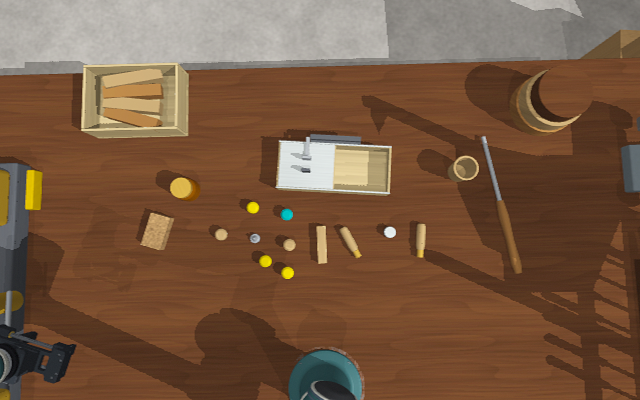

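View pics/wrist0.png

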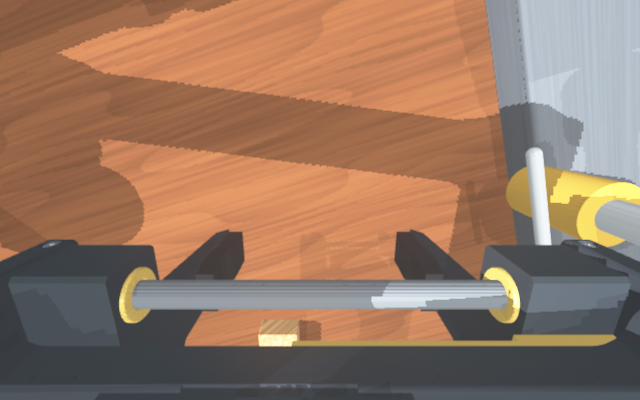

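The top view (up is +x, left is +y) shows:
- handles near (350,242) and (421,240), with the blank between at (321,244)
- wooden knobs near (221,235) and (289,245)
- tray at (335,167), with the cover on its left half and the catch near (303,158)

I'll zoom in next.

```bash
python3 - <<'E'
import cv2, numpy as np
a=np.load('pics/top0.npz')['image'][125:285,200:440]
cv2.imwrite('pics/topz.png',cv2.resize(a,None,fx=3.3,fy=3.3,interpolation=cv2.INTER_CUBIC))
a=np.load('pics/scene0.npz')['image'][140:290,230:440]
cv2.imwrite('pics/scz.png',cv2.resize(a,None,fx=3.8,fy=3.8,interpolation=cv2.INTER_CUBIC))
E
```

```text
(no output)
```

View pics/topz.png

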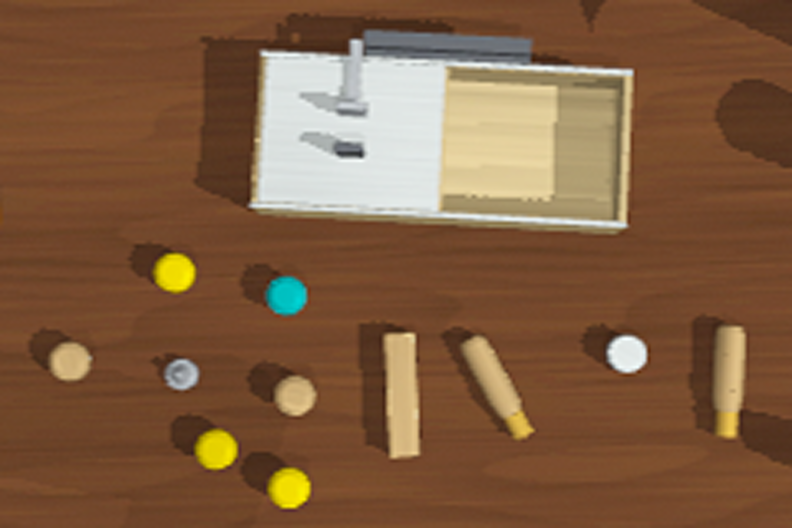

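View pics/scz.png

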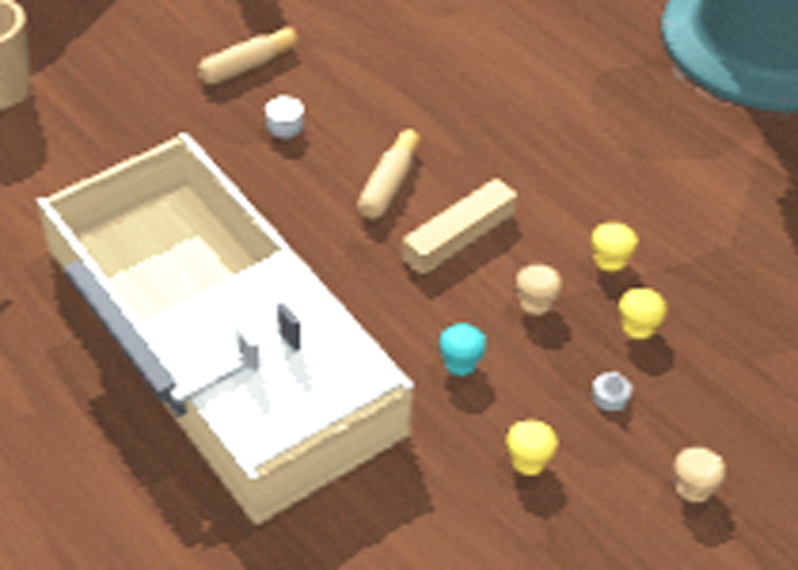

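```bash
cat > h.py <<'E'
import numpy as np, cv2
from scipy.spatial.transform import Rotation as R
def load(n): 
    d=np.load(n); return {k:d[k] for k in d}
def pose(c,tool=None):
    if 'T_tool_cam' in c:
        p,r=tool; T=np.eye(4);T[:3,:3]=R.from_rotvec(r).as_matrix();T[:3,3]=p
        T=T@c['T_tool_cam']; return T[:3,:3],T[:3,3]
    return R.from_rotvec(c['orientation']).as_matrix(),np.asarray(c['position'])
def ray(c,uv,tool=None):
    M,o=pose(c,tool); uv=np.atleast_2d(uv).astype(float); K=c['intrinsics']
    d=np.c_[(uv-[K[0,2],K[1,2]])/K[0,0],np.ones(len(uv))]
    return o,d@M.T
def onplane(c,uv,z,tool=None):
    o,d=ray(c,uv,tool); return o+d*((z-o[2])/d[:,2])[:,None]
def cloud(c,tool=None):
    h,w=c['z_map'].shape; v,u=np.mgrid[:h,:w]
    o,d=ray(c,np.c_[u.ravel(),v.ravel()],tool)
    P=o+d*c['z_map'].reshape(-1,1); P=P.reshape(h,w,3); P[c['z_map']<=0]=np.nan; return P
def tri(c1,uv1,c2,uv2,t1=None,t2=None):
    o1,d1=ray(c1,uv1,t1);o2,d2=ray(c2,uv2,t2);d1=d1[0];d2=d2[0]
    A=np.c_[d1,-d2]; s=np.linalg.lstsq(A,o2-o1,rcond=None)[0]
    a=o1+s[0]*d1;b=o2+s[1]*d2
    return (a+b)/2,np.linalg.norm(a-b)
E
python3 - <<'E'
from h import *
t=load('pics/top0.npz'); s=load('pics/scene0.npz')
def blobs(c,zmin,roi):
    P=cloud(c); z=P[...,2]; 
    m=((z>zmin)&(P[...,0]>.25)&(P[...,0]<.75)&(P[...,1]>-.36)&(P[...,1]<.36)).astype(np.uint8)
    print('bench z',np.nanmedian(z[(abs(z)<.02)&(P[...,0]>.25)&(P[...,0]<.7)]))
    n,l,st,ce=cv2.connectedComponentsWithStats(m)
    for i in range(1,n):
        if st[i,4]<25: continue
        q=P[l==i]; col=c['image'][l==i].mean(0).astype(int)
        r=cv2.minAreaRect(q[:,:2].astype(np.float32)*1000)
        print(i,ce[i].round(1),st[i,4],'mid',np.round(q[:,:2].mean(0),4),'ztop',np.round(np.percentile(q[:,2],[50,95]),4),col,np.round(r[0],1),np.round(r[1],1),round(r[2],1))
blobs(t,.01,0);blobs(s,.01,0)
E
```

```text
bench z -2.8099107367007825e-05
1 [320.1 163.3] 3879 mid [6.528e-01 1.000e-04] ztop [0.0654 0.078 ] [186 194 193] [652.4 -40.7] [330.4 162.1] 85.6
38 [252.9 207.2] 114 mid [0.5308 0.2041] ztop [0.0325 0.0371] [  0 202 223] [531.1 204.7] [34.  33.3] 61.3
39 [286.8 214.2] 111 mid [0.5076 0.1032] ztop [0.0325 0.037 ] [177 177   8] [506.9 104.3] [33.1 32.9] 88.1
40 [420.7 239.3] 271 mid [ 0.4247 -0.2921] ztop [0.022  0.0273] [ 99 156 187] [ 421.4 -292.9] [25.7 98.1] 85.4
41 [321.7 244.2] 331 mid [0.4167 0.0015] ztop [0.0255 0.0293] [124 178 209] [416.1   1.4] [109.9  26. ] 1.3
42 [350.2 241.1] 266 mid [ 0.4239 -0.083 ] ztop [0.0222 0.0276] [101 159 190] [421.8 -84.3] [99.2 25.6] 27.3
43 [389.8 231.9] 103 mid [ 0.4487 -0.2012] ztop [0.023 0.028] [224 225 220] [ 448.2 -201.4] [31.7 29.8] 87.6
44 [221.2 234.1] 118 mid [0.4532 0.2984] ztop [0.0328 0.0361] [111 162 192] [452.  300.1] [34.3 32.6] 88.6
45 [255. 238.] 64 mid [0.4393 0.2012] ztop [0.0146 0.0262] [162 158 154] [439.3 201.3] [24.6 23.9] 88.7
46 [289.3 244.5] 114 mid [0.4181 0.0968] ztop [0.0324 0.0371] [112 164 194] [418.   96.8] [
[... 848 characters left out ...]
op [0.0315 0.0354] [121 229 239] [340.7 103.7] [28.5 34.4] 55.8
7 [370.9 214.6] 99 mid [0.4234 0.0981] ztop [0.0318 0.0358] [157 202 224] [422.1  96.1] [29.6 34.1] 41.5
8 [398.3 220.9] 105 mid [0.3772 0.1688] ztop [0.0317 0.0362] [114 229 239] [374.8 166.7] [31.9 34.7] 22.6
9 [350.7 230.3] 108 mid [0.5128 0.104 ] ztop [0.0317 0.0354] [210 211 101] [511.2 101.9] [31.9 33.8] 41.9
10 [390.2 241.6] 55 mid [0.4433 0.201 ] ztop [0.0143 0.0265] [203 200 196] [441.8 199.5] [25.  26.6] 16.8
11 [369.  256.3] 124 mid [0.536  0.2053] ztop [0.032  0.0367] [127 233 242] [533.8 203.5] [32.3 34. ] 65.5
12 [413.1 263.6] 131 mid [0.4588 0.2995] ztop [0.0323 0.0361] [162 208 229] [456.2 297.8] [32.4 33.2] 43.2
```

```bash
python3 - <<'E'
from h import *
yaw=np.radians(-4.4); Rz=np.array([[np.cos(yaw),-np.sin(yaw)],[np.sin(yaw),np.cos(yaw)]]); O=np.array([.6415,-.041])
for n in('top','scene'):
    c=load(f'pics/{n}0.npz');P=cloud(c);z=P[...,2];img=c['image'].astype(int)
    reg=(P[...,0]>.52)&(P[...,0]<.8)&(P[...,1]>-.25)&(P[...,1]<.16)
    m=reg&(z>.083)&(z<.12); q=P[m]; L=(q[:,:2]-O)@Rz
    for nm,k in(('tab',L[:,0]>0),('post',L[:,0]<0)):
        l=L[k]; print(n,nm,k.sum(),np.round(l.mean(0),4),'x',np.round(np.percentile(l[:,0],[2,98]),4),'y',np.round(np.percentile(l[:,1],[2,98]),4),'z',np.round(q[k][:,2].max(),4))
    m=reg&(z>.050)&(z<.0635); l=(P[m][:,:2]-O)@Rz; print('walls/cover',np.round(np.percentile(l,[.5,99.5],axis=0),4).tolist())
    m=reg&(z>.0635)&(z<.068); l=(P[m][:,:2]-O)@Rz; print('cover',np.round(np.percentile(l,[1,99],axis=0),4).tolist(),np.median(P[m][:,2]))
    m=reg&(z<.02)&(z>.003); l=(P[m][:,:2]-O)@Rz; l=l[(abs(l[:,0])<.065)&(l[:,1]<0)&(l[:,1]>-.16)];print('floor',len(l),np.median(z[m]),np.percentile(l,[2,98],axis=0).round(4).tolist())
E
```

```text
top tab 38 [0.0202 0.0791] x [0.0138 0.08  ] y [0.0576 0.0934] z 0.1059
top post 36 [-0.0185  0.081 ] x [-0.0219 -0.014 ] y [0.0682 0.0937] z 0.1051
walls/cover [[-0.0699, -0.1637], [0.0761, 0.1659]]
cover [[-0.0692, -0.1378], [0.076, 0.1592]] 0.0657355541851048
floor 1671 0.005095389880229728 [[-0.0558, -0.158], [0.0627, -0.0042]]
scene tab 42 [0.021  0.0802] x [0.0165 0.0242] y [0.0661 0.0912] z 0.1028
scene post 41 [-0.0148  0.0809] x [-0.0193 -0.0115] y [0.066  0.0919] z 0.1019
walls/cover [[-0.0693, -0.1681], [0.0721, 0.1645]]
cover [[-0.0672, -0.1365], [0.0733, 0.1567]] 0.06585148533296381
floor 821 0.005525973259985273 [[-0.0641, -0.1583], [0.0462, -0.0505]]
```

```bash
cat >> h.py <<'E'
YAW=np.radians(-4.4); O=np.array([.6415,-.041])
def tray(x,y): 
    c,s=np.cos(YAW),np.sin(YAW); return O+[c*x-s*y,s*x+c*y]
def rotv(deg):
    a=np.radians(deg);c,s=np.cos(a),np.sin(a)
    return R.from_matrix(np.array([[0,c,s],[0,s,-c],[-1,0,0]])).as_rotvec()
def snap(n,tag):
    from cell import cams,manip
    st=manip.state(); c=cams.capture(n); cv2.imwrite(f'pics/{n}{tag}.png',c['image']); np.savez(f'pics/{n}{tag}.npz',tp=st['tool_pos'],tr=st['tcp_rot'],**c); return c
def say(m=''):
    from cell import manip
    s=manip.state(); print(m,'t%.2f'%s['clock'],np.round(s['tool_pos'],4),'w%.4f'%s['gripper_width'],'F',np.round(s['contact_force'],1))
E
python3 - <<'E'
from h import *
from cell import inverse_kinematics as ik
p=lambda q:print(None if q is None else np.round(q,2))
for d in(84,-96): p(ik([.4225,-.293,.12],rotv(d)))
for d in(117.7,-62.3): p(ik([.4225,-.085,.12],rotv(d)))
for y in(-.115,-.045):
  for d in(85.6,-94.4): p(ik([*tray(0,y),.12],rotv(d)))
for d in(-4.4,175.6): p(ik([*tray(0,.08),.12],rotv(d)));p(ik([*tray(0,-.08),.08],rotv(d)))
for k in((.454,.299),(.42,.0965)):
  for d in(85.6,-94.4,-4.4,175.6): p(ik([*k,.01],rotv(d)))
E
```

```text
[-0.65  0.07  2.06 -0.    1.01 -2.12]
[-0.65  0.07  2.06  0.    1.01  1.02]
[-0.26 -0.1   2.23 -0.    1.01 -2.31]
[-0.26 -0.1   2.23  0.    1.01  0.83]
[-0.28  0.31  1.77 -0.    1.06 -1.77]
[-0.28  0.31  1.77  0.    1.06  1.37]
[-0.17  0.3   1.79 -0.    1.05 -1.67]
[-0.17  0.3   1.79  0.    1.05  1.48]
[0.02 0.31 1.77 0.   1.06 0.1 ]
[-0.23  0.35  1.81  0.    0.99 -0.15]
None
None
[ 0.54  0.27  2.07  0.    0.8  -0.96]
[0.54 0.27 2.07 0.   0.8  2.18]
[0.54 0.27 2.07 0.   0.8  0.61]
[ 0.54  0.27  2.07 -0.    0.8  -2.53]
[ 0.17  0.08  2.3  -0.    0.76 -1.33]
[0.17 0.08 2.3  0.   0.76 1.82]
[0.17 0.08 2.3  0.   0.76 0.24]
None
```

```bash
python3 - <<'E'
from h import *
from cell import manip
r=rotv(-96)
manip.move_pose([.4225,-.293,.10],r); say()
manip.set_gripper(.06,20)
c=snap('wrist','1')
manip.move_linear([.4225,-.293,.004],.2); say()
manip.set_gripper(.0,20); say('grip')
manip.move_linear([.4225,-.293,.11],.25); say('lift')
E
```

```text
t3.54 [ 0.423  -0.2926  0.1001] w0.0880 F [ 0.1 -0.8  0.1]
 t4.81 [ 0.4225 -0.293   0.0038] w0.0600 F [ 0.1 -1.   0.1]
grip t5.42 [ 0.4227 -0.2932  0.0043] w0.0253 F [-0.4 -0.8  2.6]
lift t6.00 [ 0.4221 -0.2927  0.1094] w0.0252 F [ 0.2  0.5 -0. ]
```

```bash
python3 - <<'E'
from h import *
from cell import manip
x,y=tray(0,-.11)
manip.move_linear([x,y,.11],.3,rot=rotv(-94.4)); say()
snap('wrist','2')
manip.move_linear([x,y,.012],.2); say('down')
manip.set_gripper(.042); say('rel')
manip.move_linear([x,y,.11],.25)
manip.move_linear([.4225,-.085,.11],.3,rot=rotv(-62.3)); say('h2')
manip.set_gripper(.06)
snap('wrist','3')
E
```

```text
t7.00 [ 0.6312 -0.151   0.1084] w0.0252 F [ 0.5  0.  -0.3]
down t7.69 [ 0.6327 -0.1514  0.0121] w0.0254 F [ 0.2 -0.5 -0.5]
rel t8.13 [ 0.6333 -0.1507  0.0125] w0.0420 F [-0.  -0.1  0.7]
h2 t9.56 [ 0.4231 -0.0852  0.1097] w0.0420 F [0.1 0.2 0.3]
```

View pics/wrist2.png

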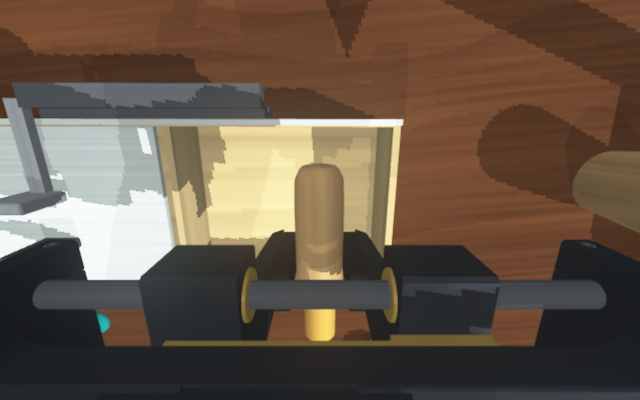

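View pics/wrist3.png

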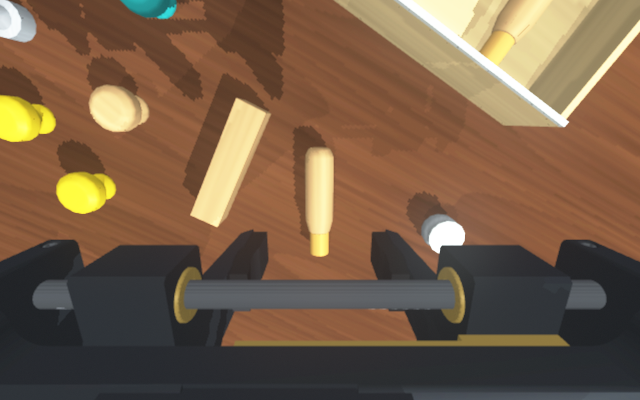

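Wrist view 2 showed the first handle held centred at (320,240) above the bin. In view 3 it lies in the bin (520,20), and the second handle is aligned between the fingers at (319,200).

```bash
python3 - <<'E'
from h import *
from cell import manip
manip.move_linear([.4225,-.085,.004],.2); say()
manip.set_gripper(.0,20); say('grip')
manip.move_linear([.4225,-.085,.11],.25)
x,y=tray(0,-.05)
manip.move_linear([x,y,.11],.3,rot=rotv(-94.4)); say()
snap('wrist','4')
E
```

```text
t10.75 [ 0.4225 -0.085   0.0039] w0.0601 F [0.7 0.5 0.7]
grip t11.37 [ 0.4228 -0.0851  0.0043] w0.0252 F [-0.6  0.2  2.6]
 t12.81 [ 0.6352 -0.0905  0.1073] w0.0250 F [-0.5  0.8 -1.9]
```

View pics/wrist4.png

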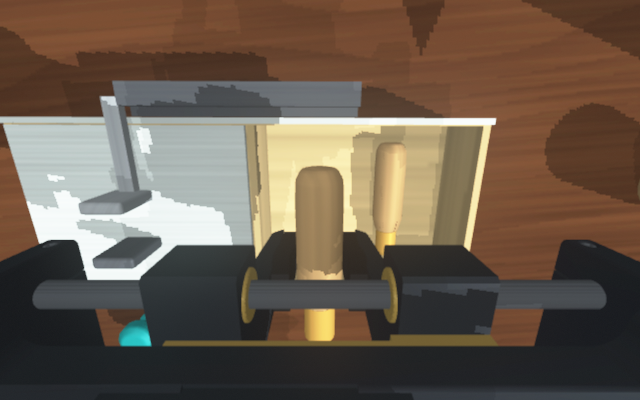

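```bash
python3 - <<'E'
from h import *
c=load('pics/wrist4.npz')
p=onplane(c,[[388,235],[388,160],[405,180],[372,180]],.018,(c['tp'],c['tr']))[:,:2]
a=YAW;Rz=np.array([[np.cos(a),-np.sin(a)],[np.sin(a),np.cos(a)]])
print(((p-O)@Rz).round(4))
E
```

```text
[[-0.0346 -0.1136]
 [ 0.035  -0.1087]
 [ 0.0175 -0.1248]
 [ 0.0175 -0.0959]]
```

Handle 1's near side is at tray y ≈ -0.096, and the finger's back will reach about -0.088. That leaves room, so I'll place the second handle and then look at the catch.

```bash
python3 - <<'E'
from h import *
from cell import manip
x,y=tray(0,-.048)
manip.move_linear([x,y,.012],.2); say('down')
manip.set_gripper(.040); say('rel')
manip.move_linear([x,y,.13],.25)
x,y=tray(-.003,.08)
manip.move_pose([x-.05,y,.17],rotv(-4.4)); say('catch view')
manip.set_gripper(.06)
snap('wrist','5')
E
```

```text
down t13.50 [ 0.6373 -0.0889  0.0121] w0.0255 F [ 0.1 -0.2  0.1]
rel t13.92 [ 0.6382 -0.0889  0.0125] w0.0401 F [-0.   0.1 -0.9]
catch view t15.78 [0.5939 0.0388 0.1684] w0.0401 F [-0.1  0.4  0.4]
```

View pics/wrist5.png

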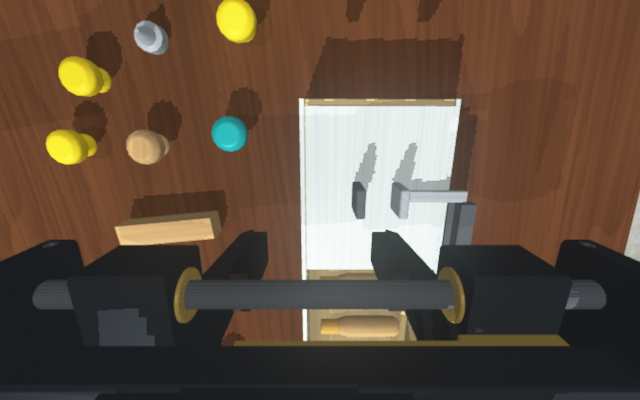

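The picture shows both handles in their bin, around (360,328) and (345,275), with the post at (360,198) and the tab at (400,200). I'll measure the plate tops.

```bash
python3 - <<'E'
from h import *
c=load('pics/wrist5.npz');t=(c['tp'],c['tr'])
P=cloud(c,t)
a=YAW;Rz=np.array([[np.cos(a),-np.sin(a)],[np.sin(a),np.cos(a)]])
z=P[...,2];m=(z>.085)&(z<.115);m[235:]=0;m[:150]=0;m[:,:330]=0;m[:,430:]=0
L=(P[m][:,:2]-O)@Rz;v,u=np.nonzero(m)
for nm,k in(('post',u<380),('tab',u>=380)):
    print(nm,k.sum(),L[k].mean(0).round(4),np.percentile(L[k],[2,98],axis=0).round(4).tolist(),z[m][k].max().round(4),u[k].min(),u[k].max(),v[k].min(),v[k].max())
m=(z>.063)&(z<.068);m[235:]=0;L=(P[m][:,:2]-O)@Rz;print('cover',np.median(z[m]),np.percentile(L,[1,99],axis=0).round(4).tolist())
E
```

```text
post 372 [-0.0182  0.0804] [[-0.0214, 0.0671], [-0.0136, 0.0918]] 0.1026 354 366 186 219
tab 447 [0.0172 0.0803] [[0.0144, 0.0671], [0.022, 0.0917]] 0.1021 395 410 186 219
cover 0.06649322966957971 [[-0.068, 0.0396], [0.0726, 0.157]]
```

```bash
python3 - <<'E'
from h import *
from cell import manip
manip.set_gripper(.064)
x,y=tray(-.004,.080)
manip.move_linear([x,y,.12],.2)
manip.move_linear([x,y,.080],.1); say('at catch')
manip.set_gripper(.0,25); say('squeeze')
snap('wrist','6')
E
```

```text
at catch t17.64 [0.6433 0.0391 0.0799] w0.0642 F [0.2 0.  0. ]
squeeze t18.18 [0.6431 0.0392 0.0809] w0.0353 F [-3.5 -0.1  4.5]
```

View pics/wrist6.png

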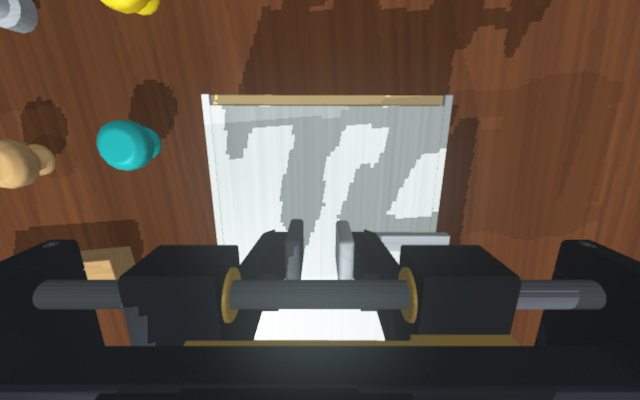

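The width is 35.3 mm. The handles also read about 0.7 mm under true size, so this matches 36 mm and the tab is home. Sliding now.

```bash
python3 - <<'E'
from h import *
from cell import manip
for yy in(.06,-.02,-.0795):
    x,y=tray(-.004,yy); manip.move_linear([x,y,.080],.1); say(yy)
x,y=tray(-.004,-.0825); manip.move_linear([x,y,.080],.05); say('stop')
snap('top','7')
E
python3 - <<'E'
from h import *
a=load('pics/top7.npz')['image'][125:285,200:440]
cv2.imwrite('pics/topz7.png',cv2.resize(a,None,fx=3.3,fy=3.3,interpolation=cv2.INTER_CUBIC))
E
```

```text
0.06 t18.58 [0.6414 0.0182 0.0809] w0.0356 F [-3.5 -1.1  6. ]
-0.02 t19.53 [ 0.6351 -0.0614  0.0809] w0.0355 F [-3.7 -2.1  5.4]
-0.0795 t20.27 [ 0.6305 -0.1203  0.0809] w0.0355 F [-5.   0.1  6.5]
stop t20.52 [ 0.6304 -0.1204  0.0808] w0.0356 F [-4.3  8.5  7.6]
```

View pics/topz7.png

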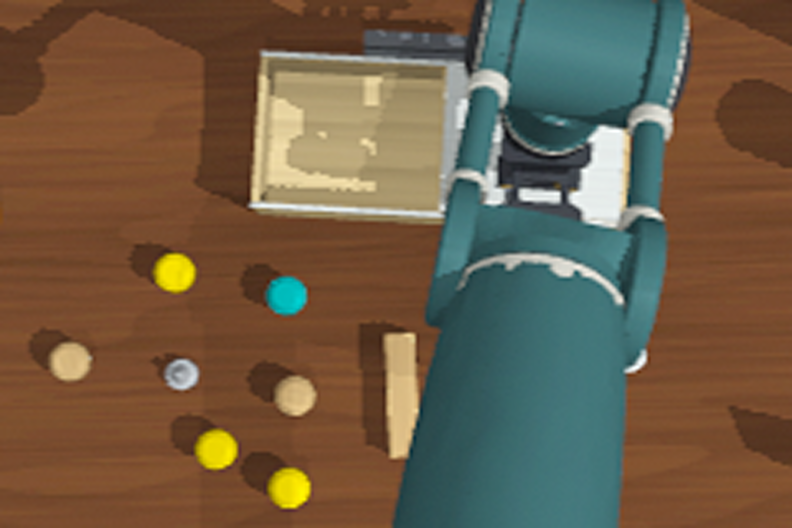

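The cover travelled 160 mm and pressed on the end stop with 8.5 N, still squeezed. I'll release it so it locks, then check.

```bash
python3 - <<'E'
from h import *
from cell import manip
manip.set_gripper(.064); say('released')
p=manip.state()['tool_pos']
manip.move_linear([p[0],p[1],.14],.2)
manip.move_pose([.42,.0965,.10],rotv(-94.4)); manip.set_gripper(.055); say('knob')
snap('top','8'); snap('wrist','8')
a=load('pics/top8.npz')['image'][125:285,200:440]
cv2.imwrite('pics/topz8.png',cv2.resize(a,None,fx=3.3,fy=3.3,interpolation=cv2.INTER_CUBIC))
c=load('pics/top8.npz');P=cloud(c);z=P[...,2]
a=YAW;Rz=np.array([[np.cos(a),-np.sin(a)],[np.sin(a),np.cos(a)]])
L=(P[...,:2]-O)@Rz
m=(z>.083)&(z<.11)&(abs(L[...,0])<.03)&(L[...,1]<0)&(L[...,1]>-.16)
for k in(m&(L[...,0]<0),m&(L[...,0]>0)): print(k.sum(),L[k].mean(0).round(4),np.percentile(L[k],[2,98],axis=0).round(4).tolist())
E
```

```text
released t21.16 [ 0.6308 -0.1232  0.0797] w0.0636 F [-0.4 -0.7 -0.6]
knob t23.67 [0.4202 0.0964 0.1001] w0.0550 F [ 0.6 -0.   0.5]
33 [-0.0186 -0.0787] [[-0.0221, -0.0905], [-0.0144, -0.0674]]
34 [ 0.0168 -0.0789] [[0.0137, -0.0912], [0.0208, -0.066]]
```

View pics/topz8.png

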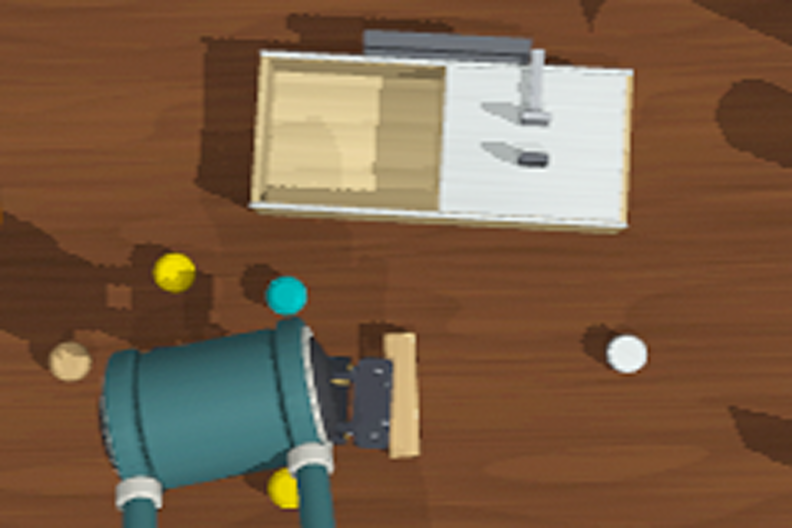

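View pics/wrist8.png

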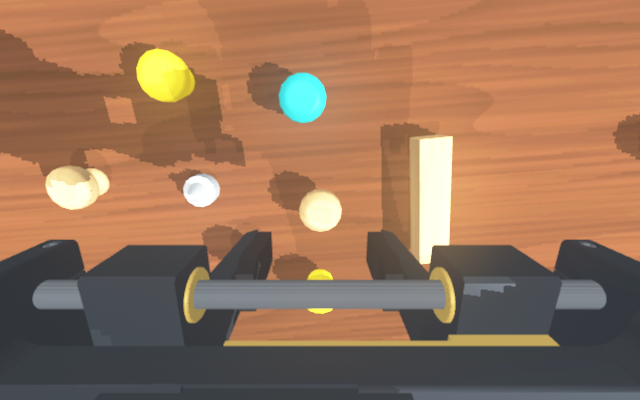

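The tab has sprung back to 35.4 mm plate spacing, the same as when locked at the start, and the catch is at tray y = -0.079. The cover is locked over the handles. The knob is centred at (320,211) in the wrist view.

```bash
python3 - <<'E'
from h import *
from cell import manip
manip.move_linear([.42,.0965,.005],.2); say()
manip.set_gripper(0,15); say('grip')
manip.move_linear([.42,.0965,.12],.25)
x,y=tray(.02,.095)
manip.move_linear([x,y,.12],.3); say()
snap('wrist','9')
manip.move_linear([x,y,.0125],.2); say('down')
manip.set_gripper(.05); say('rel')
manip.move_linear([x,y,.12],.25)
manip.move_linear([.454,.299,.10],.3); manip.set_gripper(.055); say('knob2')
snap('wrist','10')
E
```

```text
t24.39 [0.4203 0.0966 0.0053] w0.0551 F [-0.4 -0.8  1.6]
grip t24.82 [0.4213 0.0967 0.0062] w0.0353 F [-0.7  0.2  6.1]
 t26.43 [0.6667 0.0522 0.1178] w0.0349 F [-1.1  0.5 -0.2]
down t27.17 [0.6684 0.0524 0.0128] w0.0348 F [ 1.4 -0.4 -0.1]
rel t27.58 [0.669  0.0522 0.013 ] w0.0501 F [ 0.4 -0.2 -0. ]
knob2 t29.70 [0.4547 0.2984 0.1001] w0.0549 F [ 0.2  0.  -1.1]
```

View pics/wrist9.png

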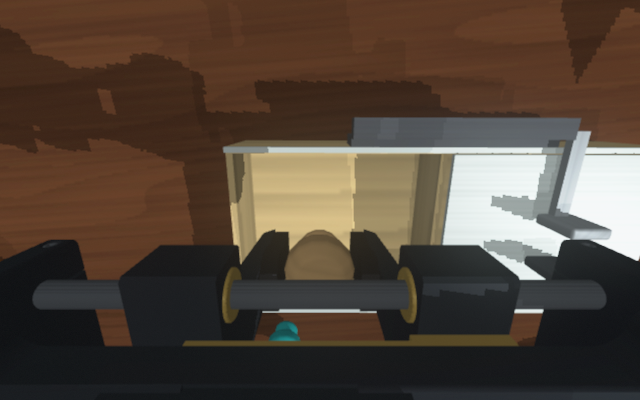

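View pics/wrist10.png

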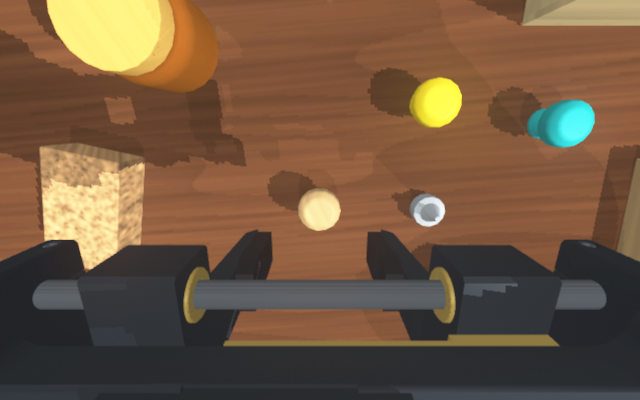

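Knob 2 is centred at (319,210). The wax jar at upper left is well clear of the gripper body.

```bash
python3 - <<'E'
from h import *
from cell import manip
manip.move_linear([.454,.299,.005],.2); say()
manip.set_gripper(0,15); say('grip')
manip.move_linear([.454,.299,.12],.25)
x,y=tray(-.035,.075)
manip.move_linear([x,y,.12],.3); say()
manip.move_linear([x,y,.0125],.2); say('down')
manip.set_gripper(.05); say('rel')
manip.move_linear([x,y,.14],.25)
manip.move_pose([.30,.42,.25],rotv(-94.4)); say('away')
snap('top','11');snap('scene','11')
a=load('pics/top11.npz')['image'][125:285,200:440]
cv2.imwrite('pics/topz11.png',cv2.resize(a,None,fx=3.3,fy=3.3,interpolation=cv2.INTER_CUBIC))
E
```

```text
t30.38 [0.4543 0.2991 0.0052] w0.0551 F [0.2 0.1 0.4]
grip t30.81 [0.4549 0.2995 0.0062] w0.0354 F [ 0.5 -0.1  5.2]
 t32.59 [0.6111 0.0374 0.119 ] w0.0352 F [ 0.2  0.2 -0.2]
down t33.27 [0.6122 0.0374 0.0125] w0.0346 F [1.  0.1 0.4]
rel t33.69 [0.6127 0.0364 0.013 ] w0.0501 F [0.1 0.  0.7]
away t36.19 [0.3006 0.4195 0.2495] w0.0499 F [-0.2 -1.   0.3]
```

View pics/topz11.png

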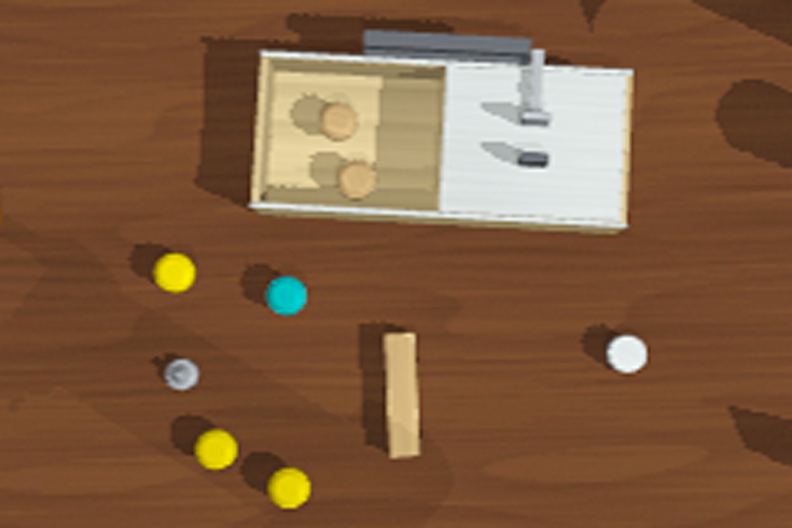

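View pics/scene11.png

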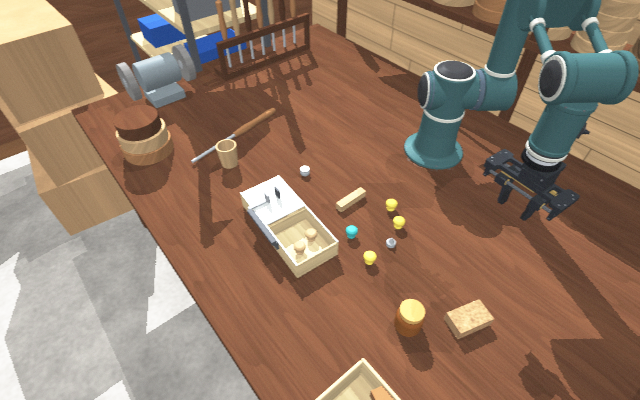

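Both knobs stand in the bin, at (338,120) and (357,180) in the zoomed view, and the cover is closed over the handles. One numeric check that nothing else moved, then I'll hand in.

```bash
python3 - <<'E'
from h import *
a=load('pics/top0.npz');b=load('pics/top11.npz')
d=(np.abs(a['image'].astype(int)-b['image']).max(2)>60)&(np.abs(a['z_map']-b['z_map'])>.008)
n,l,st,ce=cv2.connectedComponentsWithStats(d.astype(np.uint8))
print([(ce[i].round(),st[i,4]) for i in range(1,n) if st[i,4]>15])
from cell import order,manip
manip.dwell(.3); print(order.close_job()); say()
E
```

```text
[(array([363., 142.]), np.int32(17)), (array([307., 166.]), np.int32(2184)), (array([362., 169.]), np.int32(2161)), (array([421., 240.]), np.int32(201)), (array([351., 241.]), np.int32(219)), (array([221., 234.]), np.int32(105)), (array([289., 245.]), np.int32(101)), (array([ 81., 341.]), np.int32(8887)), (array([  4., 331.]), np.int32(120)), (array([  4., 361.]), np.int32(40)), (array([  2., 372.]), np.int32(42)), (array([ 12., 377.]), np.int32(131)), (array([313., 384.]), np.int32(19)), (array([319., 395.]), np.int32(39))]
the job is handed in; nothing more can be done
None
the job is handed in; nothing more can be done
```

The job is done and handed in at about 36.5 s of the 72 s allowed. Both handles went into the handle bin first. I then squeezed the catch and, still holding it, slid the cover 160 mm to its end stop and let go. Both wooden knobs now stand in the bin that uncovered.

**Squeeze and lock:** the gripper read about 35.5 mm for the whole slide, which matches the catch squeezed home given that its readings run about 0.7 mm low. The cover pressed on the end stop with 8.5 N. After release the tab's plates were back at the 35.4 mm spacing measured before the squeeze. I didn't tug the cover to test the lock.

**Everything else:** comparing the top view before and after shows change only at the tray, at the four places the parts came from, and where the arm stands. The highest wrist force I read was about 12 N, and no check failed. The two fixed cameras disagreed by up to 4 mm on where things lay; I used values between the two, and every grasp came out centred.

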